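# Load two splined cogs on the shaker hub and wedge them tight

## Task

Slide the big cog and then the small cog fully down onto the shaker's splined hub, turning each until its wide slot finds the hub's wide spline, then swing the keeper bar closed over them. Lay the wooden wedge flat on the small cog and drive it in under the bar's sprung sleeve, at right angles to the bar and from the side the bar swung in from, until the sleeve is pushed up by more than half its travel and stays so when you let go. Leave the glassware and the other things on the bench where they are.

Things in the scene. Friction and masses are not known exactly. Their poses are not given: they have to be found in the camera images.
- stand: White shaker stand fixed to the bench, housing 215 x 150 x 38 mm, reaching 88 mm to -x and 128 mm to +x of its origin, which is on the bench below the axis of its upright splined hub. Hinge post (24 mm diameter) on the hub's +x side, 95 mm from the hub axis. z up; x, y as hub_seat.
- hub_seat (a point): On the hub axis at the level of the steel seat where the big cog rests (50 mm above the bench). z up; x along the hub's wide (master) spline, towards the hinge post. Above the seat: round steel core 28 mm in diameter, 70 mm tall, bevelled top.
- hub_top (a point): Centre of the hub's top, 70 mm above hub_seat. Three radial splines run from the seat up to 8 mm below this top, out to radius 20.5 mm: one 16 mm wide along +x, two 7 mm wide at 120 and 240 degrees. The top 8 mm are a plain round pilot.
- big_cog_center (a point): Larger aluminium toothed wheel, 124 mm over the teeth, 0.3 to 0.6 kg. Point on its axis, 21 mm above its underside. Toothed disc 12 mm thick; above it a 12-sided collar, 56 mm across flats, top 42 mm above the underside, gripped from above across two flats (one faces the wheel's +x, then every 30 degrees). Through bore. Home: this point 21 mm above hub_seat, underside on the seat.
- big_cog_slot (a point): Mouth of the big cog's wide (19 mm) slot, on its top face 20 mm from its axis along its own +x. Bore 31 mm in diameter; slots to radius 22 mm; two 10 mm slots at 120 and 240 degrees. A 2 mm rib on the disc and a missing tooth also mark +x. The cog slides on only with its +x along hub_seat's +x, within about 4 degrees; 1.5 mm play.
- small_cog_center (a point): Smaller aluminium toothed wheel, 98 mm over the teeth, 0.22 to 0.42 kg; same bore, slots, disc thickness, collar and height as the big cog. Point on its axis, 21 mm above its underside. Home: underside on the big cog's collar, this point 63 mm and its collar top 84 mm above hub_seat.
- small_cog_slot (a point): Mouth of the small cog's wide slot, on its top face 20 mm from its axis along its own +x; rib and missing tooth on the same side. Fits the hub as the big cog does.
- bar (a joint): Keeper bar on the hinge post, rad: 0 = closed at its stop, pointing from the post to the stand's -x, right over the hub axis; up to 1.7 = open, free end over the stand's +y side (clockwise from above opens). Stays where left; about 1 N at the knob moves it. Round steel bar, 20 mm in diameter, underside 104 mm above hub_seat.
- bar_knob (a point): Black upright knob on the free end of the keeper bar, 16 mm in diameter, 135 mm from the hinge axis. Point on its axis, 15 mm above the bar's top and 14 mm below the knob's top; 139 mm above hub_seat.
- wedge_grip (a point): Pale wooden wedge, 150 x 24 mm, 70 to 120 g. Point: centre of the upright grip block at its thick end (40 long, 24 wide, 46 mm tall), 23 mm above the flat underside. Own +x points to the thin end: the block ends 20 mm from this point, then the top slopes from 24 to 8 mm thick over 110 mm.
- shoe (a joint): Spring-loaded grey sleeve, 28 mm in diameter and 50 mm long, round the keeper bar over the hub; height in m: 0 = fully down, its underside 100 mm above hub_seat (16 mm above the small cog once home); 0.004 = pressed fully up against its stop. Pushing it up takes 2.4 N rising by 1.2 N per mm. With the wedge driven home it is up by more than half its travel.
- wedge_tip (a point): Middle of the wedge's thin end, on the underside, 130 mm from wedge_grip. Flat on the small cog under the closed bar, the wedge meets the sleeve when wedge_grip is about 75 mm from the hub axis and holds it fully up at about 48 mm; friction keeps it there. Drive it towards the stand's -y (this presses the bar on its stop) with 8 to 20 N.
- amber_bottle: Bystander: brown glass bottle with blue cap, 68 mm diameter, 150 mm tall; origin under its centre.
- clear_bottle: Bystander: clear glass bottle, white cap, 60 mm diameter, 130 mm tall; origin under its centre.
- beaker: Bystander: empty glass beaker, 70 mm diameter, 85 mm tall; origin under its centre.
- jar: Bystander: small brown jar, 56 mm diameter, 65 mm tall; origin under its centre.
- flask: Bystander: conical glass flask, 72 mm diameter, 110 mm tall; origin under its centre.
- filter_box: Bystander: flat white box of filter papers, 70 x 110 x 35 mm; origin under its centre.
- wrench: Bystander: steel wrench, 140 mm long, lying on the bench.

How it is judged:
By the outcome, as a careful person would: the job done as asked, in the order asked, and still so for the second after the job is handed in, with the robot touching nothing.
It also fails if it takes over 72 s, if anything falls off the work surface, if the arm or the gripper's body presses on something with over 40 N, if the wrist force passes 120 N, or if a joint passes its speed limit or range.

## Robot

A 7-joint arm with a two-finger parallel gripper is mounted at the origin on the work surface. World frame = base frame: x ahead of the robot, y to its left, z up, the work surface at z = 0. Lengths are in m, angles in rad, forces in N, time in s.
With the tool pointing down it reaches from about 0.35 to 0.9 m from the base axis. Payload 8.1 kg.
Tool frame: the origin (TCP) lies at the very end of the fingers, on their centre line; the grasp point (between the pads) lies 19 mm behind it; z points along the fingers, y is the line along which they close (so a half turn about z gives the same grasp; the last joint's range is limited). The gripper opens to 92 mm and grips with 3 to 60 N. Pads are 19 mm wide; open, the fingers measure 130 mm over their backs; the gripper's body (75 mm by 190 mm) begins 47 mm behind the grasp point.
Start: joints at [1.041, 0.434, 0.025, 1.573, -0.012, 1.134, -0.075], TCP at [0.259, -0.569, 0.227] pointing down, gripper open.
Joint ranges: [-2.62, 2.62], [-0.44, 2.09], [-1.27, 1.32], [0.08, 2.57], [-1.32, 4.46], [0.12, 2], [-2.74, 2.74]. Speed limits (rad/s): [2.22, 2.22, 3.01, 3.01, 3.14, 3.14, 3.14].

## Interface

Orientations are given as a rotation vector (axis times angle).
In Python, from cell import arm gives the robot as it stands.
- The arm moves only by the tool jog_arm, never from a script. Its argument "rows" is a list of rows, each a list of 3 entries, a list of its own where there are three numbers: the shift along the world's x, y, z in cm, then the turn, a rotation vector about the world's x, y, z in degrees, then the opening, from 0 (shut) to 1 (fully open). A call has 1 to 8 rows; each row is the pose to reach, as a shift and turn from the pose commanded when the call began; what a row does not reach only later rows make up. A row lasts 1/8 s, in which the tool goes at most 62.5 mm and 10.7 degrees, less where a joint would pass 70% of its speed; a pose out of reach is approached as far as the arm can. A call with a gripper value outside its range is refused whole. The fingers move at their own pace and stop on an object; "newtons" is the grip in N (left out, the last holds). Time passes only in rows, so rows that repeat a pose let the fingers close. It gives the time, the measured TCP pose, the force, the opening and the grip force at its end, in the units of the state.
- arm.observe(): the state, without advancing time (a new reading comes with each control period).
- arm.get_image(name): name is "scene" or "top" or "wrist"; returns a dict with "img" (384x512x3 uint8, red, green, blue), "depth" (384x512 float32, m along the optical axis (not along the pixel's ray), 0 where there is no reading), "fx", "fy", "cx", "cy" (pixels), "rvec" (rotation vector, rad) and "tvec" (3), from world to camera coordinates, as OpenCV has them; the wrist camera has in their place "mount" (4x4, takes a point from camera to tool coordinates, whose origin is the TCP and whose axes are the flange's). Camera axes: x right, y down, z forward; pixel columns grow to the right and rows downward; lengths in m; the calibration is good to about 2 mm. A picture is of the moment at which its call begins: read the wrist's pose just before it.
- arm.sign_off(): hands the job in; it is judged then, once.
The state is a dict: "clock": time; "joints": joint angles; "dq": joint speeds; "joint_efforts": joint torques, N m; "position": TCP position; "ee_rot": TCP orientation; "force": force on the tool from outside, world axes, zero at the start; "ft_torque": the same for the moment, N m; "width": opening from 0.0 (shut) to 1.0 (fully open); "gripper_force": force on a finger pad.
Only numpy, scipy, OpenCV 4.12 (cv2) and the standard library are available. Lean on these libraries where they do the work, as an engineer would, in place of code of your own. Each camera call takes 0.05 s, during which the arm holds its last target. There are 200 camera calls.

## Working session

There is one attempt and no reset: what is moved stays moved. The work goes in short steps, Python scripts to look and compute and a tool call to move; the robot and the scene stay as the last step left them, time stands still between calls to the robot, and variables do not carry over. Pictures are saved under pics/ and viewed, at most 10 in all, crops included, and the job is handed in when it is done.

Besides the shell and the picture viewer there is one more tool, called after "Request:" in YAML: its name, and indented under it one key for each argument. jog_arm: Moves the arm, as the interface text tells. Its arguments: {"type":"object","properties":{"rows":{"type":"array","items":{"type":"array"}},"newtons":{"type":"number"}},"required":["rows"]}

```bash
ls; mkdir -p pics; cat > h.py <<'E'
import numpy as np, cv2
from scipy.spatial.transform import Rotation as R
from cell import arm
def cam(name):
    s=arm.observe(); d=arm.get_image(name)
    if 'mount' in d:
        T=np.eye(4);T[:3,:3]=R.from_rotvec(s['ee_rot']).as_matrix();T[:3,3]=s['position']
        d['T']=T@np.array(d['mount'])
    else:
        W=np.eye(4);W[:3,:3]=R.from_rotvec(np.ravel(d['rvec'])).as_matrix();W[:3,3]=np.ravel(d['tvec'])
        d['T']=np.linalg.inv(W)
    z=d['depth'];v,u=np.mgrid[:z.shape[0],:z.shape[1]]
    c=np.stack([(u-d['cx'])/d['fx']*z,(v-d['cy'])/d['fy']*z,z],-1)
    d['P']=c@d['T'][:3,:3].T+d['T'][:3,3]; d['P'][z==0]=np.nan
    return d
def save(d,f,s=1.5): cv2.imwrite('pics/'+f,cv2.resize(d['img'][:,:,::-1],None,fx=s,fy=s))
E
python3 - <<'E'
from h import *
print(arm.observe())
for n in('top','scene'):
    d=cam(n);save(d,n+'0.png');np.savez(n+'0.npz',P=d['P'],img=d['img'],T=d['T'],f=[d['fx'],d['fy'],d['cx'],d['cy']]);print(n,d['T'],d['fx'])
E
```

```text
pics
{'clock': 0.0, 'joints': array([ 1.04139512,  0.43522569,  0.02500103,  1.57407329, -0.01161798,
        1.13397949, -0.07510563]), 'dq': array([-8.81631136e-06, -5.80286349e-04,  1.47073580e-03,  2.35157175e-04,
        3.58034134e-04,  4.94299382e-05, -1.02866835e-03]), 'joint_efforts': array([ 7.74530308e-04, -6.67851305e+01,  9.84709673e-01, -3.14457500e+01,
       -6.07560785e-02,  4.28892660e-02,  1.28191700e-04]), 'position': array([ 0.25846154, -0.56851317,  0.22595281]), 'ee_rot': array([-3.06892837e+00, -6.64863255e-01,  7.18725852e-04]), 'force': array([ 0.26276681,  1.68344645, -0.23636244]), 'ft_torque': array([ 0.0008474 , -0.04450626, -0.03128353]), 'gripper_force': 0.0, 'width': 0.99905766425475}
top [[-0.02446097 -0.99664762  0.07807166  0.4484869 ]
 [-0.99968621  0.02396426 -0.00729294 -0.01528656]
 [ 0.00539756 -0.07822555 -0.99692107  1.20807548]
 [ 0.          0.          0.          1.        ]] 368.22159086034935
scene [[ 7.87812998e-01  5.28445883e-01 -3.16378932e-01  9.08586943e-01]
 [ 6.15913746e-01 -6.76738921e-01  4.03329506e-01 -5.22407182e-01]
 [-9.68119781e-04 -5.12610361e-01 -8.58620802e-01  1.20043494e+00]
 [ 0.00000000e+00  0.00000000e+00  0.00000000e+00  1.00000000e+00]] 413.27996344949275
```

View pics/top0.png

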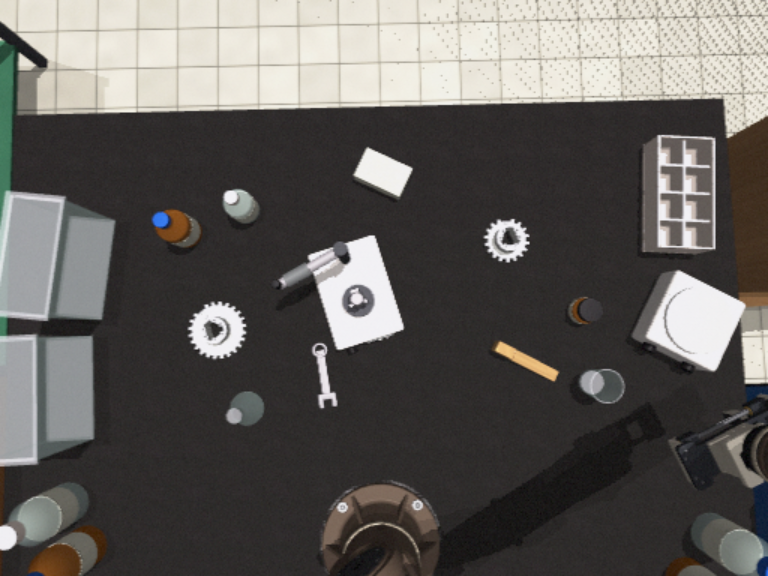

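View pics/scene0.png

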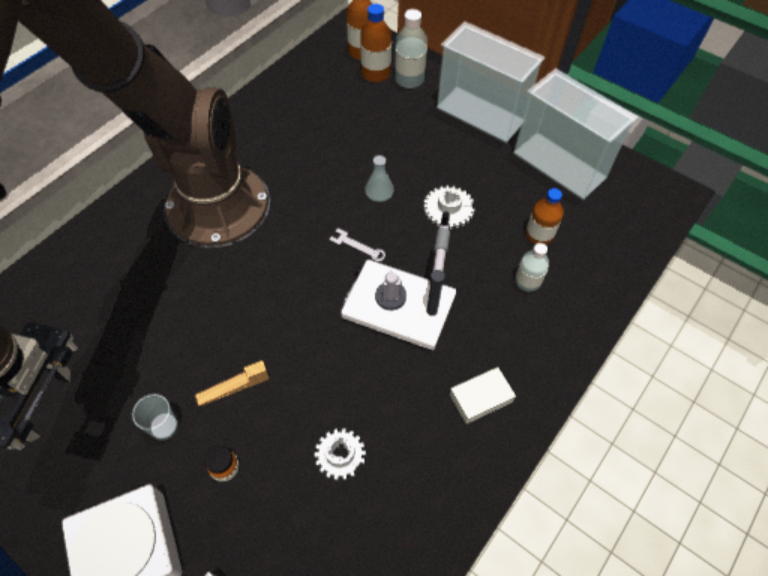

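Top view (768x576 px): big cog (217,330), small cog (507,240), stand hub (358,300), post (341,251), bar knob end (278,285), wedge (497,347) to (557,377) with the thick end at left. The scene view agrees, with the wedge block at (257,372).

```bash
cat > m.py <<'E'
from h import *
a=np.load('top0.npz');P=a['P'];T=a['T'];fx,fy,cx,cy=a['f']
def at(u,v): return P[int(v/1.5),int(u/1.5)]
def ray(u,v,z):
    d=T[:3,:3]@np.array([(u/1.5-cx)/fx,(v/1.5-cy)/fy,1]);return T[:3,3]+d*(z-T[2,3])/d[2]
for n,c,z,rad in(('big',(217,330),.012,.064),('small',(507,240),.012,.051)):
    c0=ray(*c,z)[:2];m=(np.linalg.norm(P[...,:2]-c0,axis=2)<.09)
    d=m&(P[...,2]>.006)&(P[...,2]<.02); t=m&(P[...,2]>.034)&(P[...,2]<.05)
    f=lambda q:(cv2.minEnclosingCircle(P[q][:,:2].astype(np.float32)))
    print(n,c0,'disc',f(d),d.sum(),'collar',f(t),t.sum(),P[t][:,2].mean())
c0=ray(358,300,.1)[:2]; m=np.linalg.norm(P[...,:2]-c0,axis=2)<.2
s=m&(abs(P[...,2]-.038)<.005);print('stand',cv2.minAreaRect(P[s][:,:2].astype(np.float32)))
for zz in(.05,.112,.12,.154,.16,.175,.183):
    q=m&(abs(P[...,2]-zz)<.004);print(zz,q.sum(),P[q].mean(0) if q.any() else'')
print('hub top',ray(358,298,.12),'knob',ray(278,285,.19),at(278,285),'post',ray(341,250,.18),at(341,250))
c0=ray(527,362,.01)[:2]; m=np.linalg.norm(P[...,:2]-c0,axis=2)<.11
s=m&(P[...,2]>.005)&(P[...,2]<.06);r=cv2.minAreaRect(P[s][:,:2].astype(np.float32));print('wedge',r,cv2.boxPoints(r))
q=s&(P[...,2]>.036);print('block',P[q].mean(0),q.sum())
E
python3 m.py
```

```text
big [0.4552052  0.33883817] disc ((0.4557158946990967, 0.34089791774749756), 0.08908452838659286) 794 collar ((0.4564724266529083, 0.33829817175865173), 0.029205841943621635) 170 0.041891524427002114
small [ 0.6361365  -0.29493058] disc ((0.6357933282852173, -0.29421812295913696), 0.08859169483184814) 405 collar ((0.6377996802330017, -0.29290181398391724), 0.029479974880814552) 166 0.043054438380402606
stand ((0.5235178470611572, 0.03576306998729706), (0.2276812642812729, 0.1497659832239151), 16.213367462158203)
0.05 242 [0.51085872 0.03133595 0.05099922]
0.112 29 [0.52008422 0.03436156 0.11289626]
0.12 63 [0.51315372 0.03212465 0.12039767]
0.154 2 [0.59481204 0.04955043 0.15538908]
0.16 9 [0.58119177 0.07903311 0.16181958]
0.175 258 [0.56485702 0.1236995  0.17510055]
0.183 100 [0.58932269 0.0803985  0.18264085]
hub top [0.51072886 0.02927588 0.12      ] knob [0.5343342  0.17360703 0.19      ] [0.5331538  0.17187112 0.2042577 ] post [0.59820699 0.0568211  0.18      ] [0.59964989 0.0574973  0.18318973]
wedge ((0.3723544180393219, -0.3265799880027771), (0.2084043025970459, 0.2145831286907196), 46.04289627075195) [[ 0.2227908  -0.32711774]
 [ 0.3772605  -0.4760641 ]
 [ 0.52191806 -0.32604223]
 [ 0.36744833 -0.17709589]]
block [ 0.40028262 -0.27279717  0.04742015] 101
```

Request:
jog_arm:
  rows:
    - [[3.5,4,2.5],[0,0,0],1]
    - [[7,8,5],[0,0,0],1]
    - [[11,12,7],[0,0,0],1]
    - [[15,16,9],[0,0,0],1]
    - [[19,20,11],[0,0,0],1]
    - [[23,24,12],[0,0,0],1]
    - [[26,28,12],[0,0,0],1]
    - [[26,28,12],[0,0,0],1]

```text
clock: 1.1
position: [0.5214, -0.2839, 0.3462]
ee_rot: [-3.065, -0.677, -0.001]
force: [-0.4, -0.4, -0.0]
width: 0.997
gripper_force: 0.0
```

```bash
python3 - <<'E'
from h import *
d=cam('wrist');save(d,'w1.png');np.savez('w1.npz',**d);s=arm.observe();print(s['position'],s['ee_rot'],s['clock'],d['mount'],d['fx'])
E
```

```text
[ 0.51964088 -0.28689444  0.34617766] [-3.06799224e+00 -6.71315820e-01  8.17328505e-04] 1.15 [[-7.32052577e-04 -9.69309981e-01 -2.45840648e-01  6.52121233e-02]
 [ 9.99999730e-01 -7.24019678e-04 -1.23058895e-04 -5.73623771e-04]
 [-5.87112520e-05 -2.45840672e-01  9.69310250e-01 -1.57952274e-01]
 [ 0.00000000e+00  0.00000000e+00  0.00000000e+00  1.00000000e+00]] 324.02308899137256
```

View pics/w1.png

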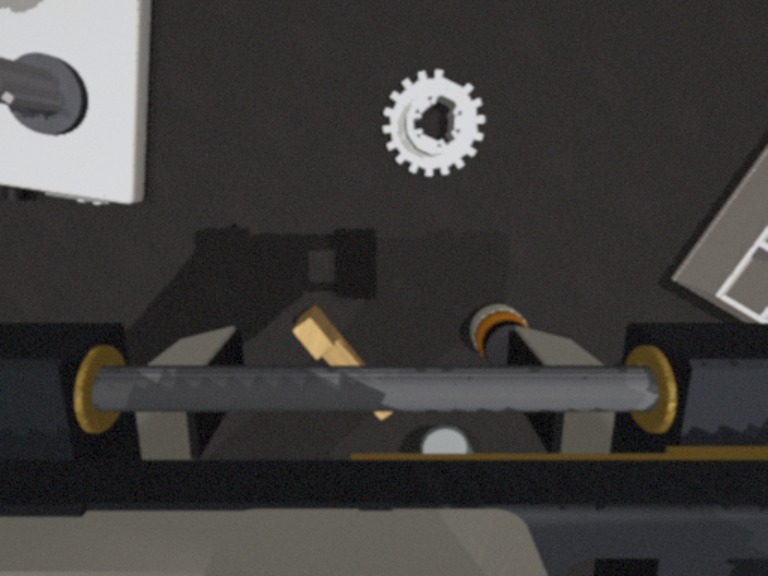

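The wrist view (768x576) shows the small cog at (433,122), the wedge block at (315,330), the jar at (497,330) and the stand at left. I'll get the cog's orientation numerically from its slots.

```bash
cat >> h.py <<'E'
def proj(d,X):
    W=np.linalg.inv(d['T']);c=X@W[:3,:3].T+W[:3,3]
    return (c[...,0]/c[...,2]*d['fx']+d['cx']).astype(np.float32),(c[...,1]/c[...,2]*d['fy']+d['cy']).astype(np.float32)
def ortho(d,c,z,half,n=400):   # n x n picture, +x world right, +y up
    g=np.linspace(-half,half,n);X,Y=np.meshgrid(c[0]+g,c[1]-g)
    u,v=proj(d,np.stack([X,Y,0*X+z],-1));return cv2.remap(d['img'],u,v,cv2.INTER_CUBIC)
def polar(d,c,z,rs):
    a=np.radians(np.arange(360));r=np.array(rs)[:,None]
    u,v=proj(d,np.stack([c[0]+r*np.cos(a),c[1]+r*np.sin(a),0*r*a+z],-1))
    return cv2.cvtColor(cv2.remap(d['img'],u,v,cv2.INTER_LINEAR),cv2.COLOR_RGB2GRAY).astype(float)
def cog(d,c0,rt,z0=0.,tol=.015):
    """centre by silhouette (depth) + slot yaw"""
    P=d['P'];m=np.linalg.norm(P[...,:2]-c0,axis=2)<rt+tol
    t=m&(P[...,2]>z0+.037)&(P[...,2]<z0+.047)&(d['img'].min(2)>110)
    c=np.array(cv2.minEnclosingCircle(P[t][:,:2].astype(np.float32))[0])
    k=m&(P[...,2]>z0+.007)&(P[...,2]<z0+.05);k&=(d['img'].min(2)>90)
    c2,r2=cv2.minEnclosingCircle(P[k][:,:2].astype(np.float32))
    rs=np.arange(.0175,.0212,.0005);g=polar(d,c,z0+.042,rs).mean(0)
    a=np.arange(360);w=lambda h,o:(abs((a-o+180)%360-180)<h)*1.
    tm=w(28,0)+w(14.5,120)+w(14.5,240);tm-=tm.mean()
    s=np.array([-(g*np.roll(tm,k)).sum() for k in a]);b=np.argsort(-s)
    return c,c2,r2,int(b[0]),[(int(i),int(s[i])) for i in (b[0],(b[0]+120)%360,(b[0]+240)%360)],g
E
cat > c1.py <<'E'
from h import *
a=dict(np.load('w1.npz'));c0=[.6375,-.2935]
c,c2,r2,y,s,g=cog(a,c0,.049);print(c,c2,r2,y,s)
t=polar(a,c,.012,np.arange(.044,.048,.001)).mean(0);print('teeth',t[::3].astype(int))
o=[cv2.resize(ortho(a,c,z,.055),(390,390)) for z in(.042,.012)]
P=a['P'];m=np.linalg.norm(P[...,:2]-[.395,-.285],axis=2)<.06;q=m&(P[...,2]>.04)&(P[...,2]<.052)&(a['img'][...,0]>120)
r=cv2.minAreaRect(P[q][:,:2].astype(np.float32));print('block top',q.sum(),r)
cv2.imwrite('pics/c1.png',np.hstack(o)[:,:,::-1])
E
python3 c1.py
```

```text
[ 0.63623565 -0.29094359] (0.6360415816307068, -0.29096290469169617) 0.04916663095355034 1 [(1, 8023), (121, 5632), (241, 5708)]
teeth [ 49  46  46  46  51 132 198 204 181  65  43  53 151 203 205 141  49  44
  65 170 206 200 116  40  46  86 191 205 190  82  39  47 121 203 210 171
  60  45  49 148 208 202 124  43  44  68 182 213 199  97  42  43 130 210
 214 173  71  46  56 167 214 210 139  55  48  94 194 216 202 103  44  44
 152 211 213 162  75  52  81 188 216 205 115  52  56 130 209 215 180  67
  47  62 168 215 208 130  62  52 101 204 213 200  90  48  56 142 207 212
 154  49  48  64 170 211 205 124  46  47  46  46]
block top 414 ((0.3981708288192749, -0.2706654369831085), (0.039872050285339355, 0.02429365925490856), 61.71172332763672)
```

View pics/c1.png

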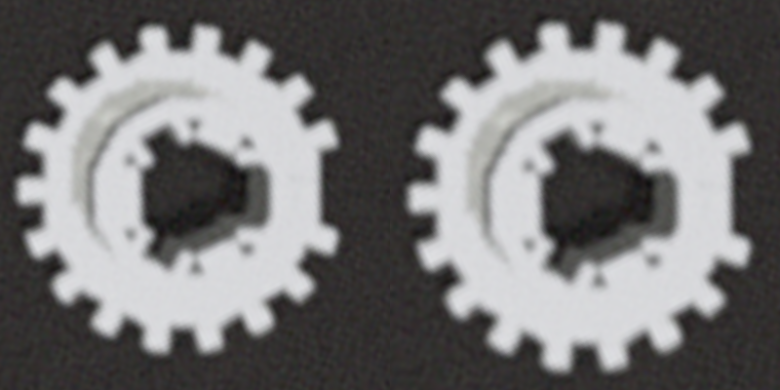

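Slots and the missing tooth both say the small cog is at (0.636,-0.291) with yaw 0.7°. The gap in the teeth is at the right of both ortho crops, around (320,190). The wedge block is at (0.398,-0.2705) with its thin end towards 241.7°. Next, the big cog.

Request:
jog_arm:
  rows:
    - [[0,6,0],[0,0,0],1]
    - [[0,12,0],[0,0,0],1]
    - [[0,18,0],[0,0,0],1]
    - [[-1,24,0],[0,0,0],1]
    - [[-2,30,0],[0,0,0],1]
    - [[-3,36,0],[0,0,0],1]
    - [[-4,42,0],[0,0,0],1]
    - [[-5,48,0],[0,0,0],1]

```text
clock: 2.15
position: [0.4686, 0.1909, 0.3467]
ee_rot: [3.07, 0.66, 0.0]
force: [0.8, -0.3, 0.4]
width: 1.0
gripper_force: 0.0
```

Request:
jog_arm:
  rows:
    - [[-1,5,-1],[0,0,0],1]
    - [[-2,10,-3],[0,0,0],1]
    - [[-2,12,-5],[0,0,0],1]
    - [[-2,12,-5],[0,0,0],1]

```text
clock: 2.65
position: [0.4482, 0.3104, 0.2949]
ee_rot: [3.069, 0.666, -0.005]
force: [1.2, -0.9, -0.0]
width: 0.999
gripper_force: 0.0
```

```bash
python3 - <<'E'
from h import *
d=cam('wrist');s=arm.observe();print(s['position'],s['ee_rot'],s['clock'])
c,c2,r2,y,ss,g=cog(d,[.456,.339],.062);print(c,c2,r2,y,ss)
t=polar(d,c,.012,np.arange(.057,.061,.001)).mean(0);print('teeth',t[::3].astype(int))
np.savez('w2.npz',**d)
E
```

```text
[0.44908081 0.3096083  0.29606783] [ 3.06920803e+00  6.63511724e-01 -2.52891709e-03] 2.7
[0.45525002 0.34174588] (0.4552002549171448, 0.34176111221313477) 0.062004588544368744 39 [(39, 7140), (159, 4483), (279, 4315)]
teeth [ 44  56 190 216 163  45  66 201 215 159  46  46  44  46  46  47  58 190
 216 164  45  58 187 215 169  48  53 186 215 172  49  52 177 216 183  53
  50 173 216 175  51  46 165 215 185  50  32 126 166 148  38  29 126 166
 148  41  36 144 209 184  59  44 142 207 186  61  41  88 136 119  43  26
  97 140 125  41  27 102 139 128  48  38 139 210 191  63  54 162 216 192
  63  52 175 218 192  60  62 192 218 187  59  52 180 218 180  52  57 186
 217 174  51  54 188 218 164  44  56 191 217 162]
```

Request:
jog_arm:
  rows:
    - [[0.3,1.5,-3],[0,0,7],1]
    - [[0.6,3.1,-7],[0,0,14.6],1]
    - [[0.6,3.1,-12],[0,0,14.6],1]
    - [[0.6,3.1,-18],[0,0,14.6],1]
    - [[0.6,3.1,-23],[0,0,14.6],1]
    - [[0.6,3.1,-26],[0,0,14.6],1]
    - [[0.6,3.1,-28.1],[0,0,14.6],1]
    - [[0.6,3.1,-28.1],[0,0,14.6],1]

```text
clock: 3.7
position: [0.4558, 0.3395, 0.0152]
ee_rot: [2.96, 1.045, -0.002]
force: [-0.0, -0.4, 1.5]
width: 0.998
gripper_force: 0.0
```

Request:
jog_arm:
  rows:
    - [[0,0,0],[0,0,0],0.5]
    - [[0,0,0],[0,0,0],0.5]
    - [[0,0,0],[0,0,0],0.5]
    - [[0,0,0],[0,0,0],0.5]
    - [[0,0,0],[0,0,0],0.5]
    - [[0,0,0],[0,0,0],0.5]
  newtons: 40

```text
clock: 4.45
position: [0.4551, 0.342, 0.0162]
ee_rot: [2.961, 1.05, 0.001]
force: [0.8, -2.0, 6.0]
width: 0.608
gripper_force: 40.0
```

Request:
jog_arm:
  rows:
    - [[0,0,4],[0,0,0],0.5]
    - [[0,0,10],[0,0,0],0.5]
    - [[-0.5,-3,15],[0,0,-5],0.5]
    - [[-1.5,-8,18.5],[0,0,-10],0.5]
    - [[-2.5,-13.5,21],[0,0,-16],0.5]
    - [[-3.5,-19,23.5],[0,0,-22.8],0.5]
    - [[-4.5,-25,25],[0,0,-22.8],0.5]
    - [[-5.2,-30.5,26],[0,0,-22.8],0.5]

```text
clock: 5.45
position: [0.4017, 0.0352, 0.2762]
ee_rot: [3.11, 0.444, 0.001]
force: [1.1, -0.4, -3.1]
width: 0.606
gripper_force: 40.0
```

Request:
jog_arm:
  rows:
    - [[-0.2,-3,0],[0,0,0],0.5]
    - [[-0.2,-3.8,0],[0,0,0],0.5]
    - [[-0.2,-3.8,0],[0,0,0],0.5]
    - [[-0.2,-3.8,0],[0,0,0],0.5]

```text
clock: 5.95
position: [0.4007, 0.0004, 0.2755]
ee_rot: [-3.109, -0.447, 0.001]
force: [-0.4, 1.1, -3.6]
width: 0.606
gripper_force: 40.0
```

```bash
python3 - <<'E'
from h import *
d=cam('wrist');s=arm.observe();print(s['position'],s['ee_rot'],s['clock'],s['force'],s['width']);save(d,'w3.png')
np.savez('w3.npz',**d);P=d['P'];m=np.linalg.norm(P[...,:2]-[.511,.031],axis=2)<.06
for z in(.05,.112,.12):
    q=m&(abs(P[...,2]-z)<.003);print(z,q.sum(),P[q].mean(0),cv2.minEnclosingCircle(P[q][:,:2].astype(np.float32)) if q.sum() else'')
E
```

```text
[4.00732590e-01 3.68257137e-04 2.75558083e-01] [-3.10915276e+00 -4.47412102e-01  5.41144149e-04] 6.0 [ 0.91421782  0.01256337 -3.06837323] 0.6059800339840347
0.05 1882 [0.50542552 0.03348431 0.04992319] ((0.5093870162963867, 0.03485241159796715), 0.033977389335632324)
0.112 277 [0.51303335 0.03604089 0.11187054] ((0.5099639892578125, 0.035023484379053116), 0.020946180447936058)
0.12 684 [0.50923533 0.03469226 0.11950634] ((0.5095326900482178, 0.03481515496969223), 0.013533291406929493)
```

View pics/w3.png

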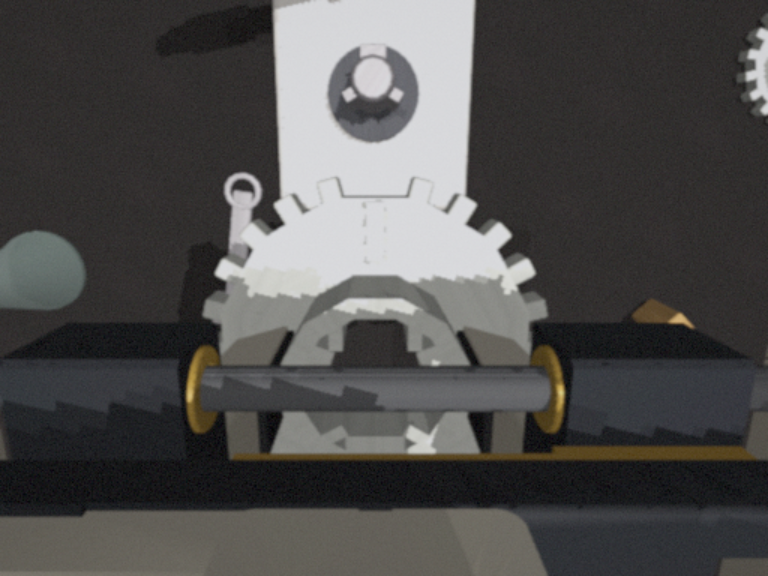

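The picture shows the hub top at (373,77) with its wide spline pointing up. The held cog's missing tooth and rib are at (376,190), almost aligned. Next I'll compute the offsets.

```bash
cat > c3.py <<'E'
from h import *
from scipy.optimize import least_squares
d=dict(np.load('w3.npz'));P=d['P'];T=d['T']
h=np.array([.5095,.0348])
# hub spline yaw from polar brightness at z=.112, r 16-20
g=polar(d,h,.112,np.arange(.0165,.0198,.0005)).mean(0)
a=np.arange(360);w=lambda hw,o:(abs((a-o+180)%360-180)<hw)*1.
print(g[::5].astype(int))
q=(abs(P[...,2]-.112)<.003)&(np.linalg.norm(P[...,:2]-h,axis=2)<.024)
v=P[q][:,:2]-h;ang=np.degrees(np.arctan2(v[:,1],v[:,0]));r=np.hypot(*v.T)
for o in(16,136,256):
    k=(abs((ang-o+180)%360-180)<45)&(r>.0155);print(o,k.sum(),(((ang[k]-o+180)%360)-180).mean()+o if k.any() else '')
# stand edges
st=(abs(P[...,2]-.038)<.003)&(np.linalg.norm(P[...,:2]-h,axis=2)<.16);im=st.astype(np.uint8)
for sgn in(1,-1):
    pts=[]
    for row in range(5,110,3):
        c=np.flatnonzero(im[row]); 
        if len(c)>10: pts.append(P[row,c[0] if sgn>0 else c[-1],:2])
    vx,vy,x,y=cv2.fitLine(np.float32(pts),cv2.DIST_HUBER,0,.01,.01).ravel();print('edge',np.degrees(np.arctan2(vy,vx)),'dist from hub',abs(vx*(h[1]-y)-vy*(h[0]-x)))
# cog
m=(abs(P[...,2]-.272)<.006)
tcp=np.array([.4007,.0002]);k=m&(np.linalg.norm(P[...,:2]-tcp,axis=2)<.075)
p=P[k][:,:2];print(k.sum(),P[k][:,2].mean())
v=p-tcp;r=np.hypot(*v.T);A=np.degrees(np.arctan2(v[:,1],v[:,0]))
tip=[];
for b in range(-80,100,3):
    s=(A>b)&(A<b+3)
    if s.any() and r[s].max()>.059: tip.append(p[s][r[s].argmax()])
tip=np.array(tip);f=least_squares(lambda c:np.hypot(*(tip-c).T)-.062,tcp,loss='soft_l1',f_scale=.001);print('cog c',f.x,'rel tcp',f.x-tcp,len(tip),np.abs(f.fun).mean())
t=polar(d,f.x,.272,np.arange(.057,.0605,.001)).mean(0);print(np.r_[t[320:],t[:80]][::2].astype(int))
E
python3 c3.py
```

```text
[209 206 205 206 208 208 207 205 170 114 105 106 104 103 105 103 103 104
 103  99 101 104 104 100  95 128 195 200 200 186  96  64  64  64  62  61
  63  64  64  64  62  65  64  63  63  62  65  64  69 143 204 207 208 184
 114 106 107 106 108 107 107 106 107 107 106 107 106 105 104 118 170 207]
16 115 16.307424586923446
136 48 137.1272530633158
256 43 255.03991104763057
edge 16.394533 dist from hub 0.0727559452035534
edge 16.132719 dist from hub 0.07276973058666772
14727 0.2713914020506639
cog c [0.39999855 0.0009963 ] rel tcp [-0.00070145  0.0007963 ] 30 0.0001035903333359132
[173  99  47  42 100 217 217 215  98  58  49  45 214 216 217 137 204 216
 217 201 217 216 207 208 216 216 216 217 216 216 217 217 217 215 189 216
 217 201 216 217 212 116 217 216 216  53  47  44 110 202 216 217 185 143
 140 112 131 216 216 204]
```

Request:
jog_arm:
  rows:
    - [[4,1.2,-1],[0,0,0],0.5]
    - [[8,2.5,-4],[0,0,0],0.5]
    - [[10.95,3.4,-8],[0,0,0],0.5]
    - [[10.95,3.4,-11.5],[0,0,0],0.5]
    - [[10.95,3.4,-13.4],[0,0,0],0.5]
    - [[10.95,3.4,-13.4],[0,0,0],0.5]

```text
clock: 6.75
position: [0.5091, 0.034, 0.1402]
ee_rot: [-3.109, -0.446, 0.006]
force: [0.7, 0.6, -2.2]
width: 0.609
gripper_force: 40.0
```

Request:
jog_arm:
  rows:
    - [[0,0,-0.4],[0,0,0],0.5]
    - [[0,0,-0.8],[0,0,0],0.5]
    - [[0,0,-1.1],[0,0,0],0.5]
    - [[0,0,-1.1],[0,0,0],0.5]

```text
clock: 7.25
position: [0.5102, 0.033, 0.1308]
ee_rot: [3.11, 0.444, 0.0]
force: [-0.3, 0.4, -2.0]
width: 0.609
gripper_force: 40.0
```

Request:
jog_arm:
  rows:
    - [[0,0,-0.3],[0,0,0],0.5]
    - [[0,0,-0.6],[0,0,0],0.5]
    - [[0,0,-0.9],[0,0,0],0.5]
    - [[0,0,-1.2],[0,0,0],0.5]

```text
clock: 7.75
position: [0.5104, 0.0332, 0.1186]
ee_rot: [-3.11, -0.444, -0.001]
force: [0.4, 0.7, -2.8]
width: 0.606
gripper_force: 40.0
```

Request:
jog_arm:
  rows:
    - [[0,0,-1],[0,0,0],0.5]
    - [[0,0,-2],[0,0,0],0.5]
    - [[0,0,-3],[0,0,0],0.5]
    - [[0,0,-4],[0,0,0],0.5]
    - [[0,0,-4.8],[0,0,0],0.5]
    - [[0,0,-5.2],[0,0,0],0.5]

```text
clock: 8.5
position: [0.5103, 0.0333, 0.0663]
ee_rot: [-3.11, -0.444, -0.0]
force: [2.1, 1.5, -0.6]
width: 0.609
gripper_force: 40.0
```

Request:
jog_arm:
  rows:
    - [[0,0,-0.1],[0,0,0],0.5]
    - [[0,0,-0.1],[0,0,0],0.5]
    - [[0,0,-0.1],[0,0,0],1]
    - [[0,0,-0.1],[0,0,0],1]
    - [[0,0,-0.1],[0,0,0],1]
    - [[0,0,2],[0,0,0],1]
    - [[0,0,6],[0,0,0],1]
    - [[0,0,12],[0,0,0],1]

```text
clock: 9.5
position: [0.5088, 0.0326, 0.1867]
ee_rot: [-3.11, -0.444, 0.006]
force: [1.4, -0.3, -0.1]
width: 0.996
gripper_force: 0.0
```

```bash
python3 - <<'E'
from h import *
d=cam('wrist');s=arm.observe();print(s['position'],s['ee_rot'],s['clock'],s['force'],s['width']);save(d,'w4.png')
np.savez('w4.npz',**d);P=d['P'];m=np.linalg.norm(P[...,:2]-[.5095,.0348],axis=2)<.075
for z in(.062,.092,.112,.12):
    q=m&(abs(P[...,2]-z)<.003);print(z,q.sum(),P[q].mean(0),cv2.minEnclosingCircle(P[q][:,:2].astype(np.float32)) if q.sum() else'')
E
```

```text
[0.51298061 0.03376784 0.19517987] [3.10986    0.44433464 0.0125419 ] 9.55 [2.33842842 0.69902199 6.56104678] 0.9997472863189192
0.062 8854 [0.51491497 0.03535937 0.06195389] ((0.5097075700759888, 0.033802956342697144), 0.06222348287701607)
0.092 1897 [0.51285115 0.03449069 0.09188746] ((0.5097962617874146, 0.03402145206928253), 0.02900591678917408)
0.112 424 [0.51655791 0.03699353 0.11186921] ((0.5101180076599121, 0.03524712845683098), 0.021075764670968056)
0.12 951 [0.50999466 0.03516471 0.11952147] ((0.509360134601593, 0.034776721149683), 0.013505512848496437)
```

Request:
jog_arm:
  rows:
    - [[0,0,5],[0,0,0],1]
    - [[1,-3,8],[0,0,0],1]
    - [[3,-8,8],[0,0,-5],1]
    - [[5,-13.5,8],[0,0,-10],1]
    - [[7,-19,8],[0,0,-15.5],1]
    - [[9,-24.5,5],[0,0,-15.5],1]
    - [[11,-30,2],[0,0,-15.5],1]
    - [[12.55,-32.4,-3],[0,0,-15.5],1]

```text
clock: 10.55
position: [0.6365, -0.2954, 0.1576]
ee_rot: [3.138, 0.015, 0.005]
force: [0.3, 0.0, 0.0]
width: 0.999
gripper_force: 0.0
```

Request:
jog_arm:
  rows:
    - [[0,0,-5],[0,0,0],1]
    - [[0,0,-10],[0,0,0],1]
    - [[0,0,-14.1],[0,0,0],1]
    - [[0,0,-14.1],[0,0,0],1]
    - [[0,0,-14.1],[0,0,0],0.5]
    - [[0,0,-14.1],[0,0,0],0.5]
    - [[0,0,-14.1],[0,0,0],0.5]
    - [[0,0,-14.1],[0,0,0],0.5]
  newtons: 40

```text
clock: 11.55
position: [0.6356, -0.291, 0.0165]
ee_rot: [3.141, 0.02, 0.001]
force: [0.9, -1.2, -0.6]
width: 0.611
gripper_force: 0.7
```

Request:
jog_arm:
  rows:
    - [[0,0,0],[0,0,0],0.5]
    - [[0,0,0],[0,0,0],0.5]
    - [[0,0,5],[0,0,0],0.5]
    - [[0,0,11],[0,0,0],0.5]
    - [[-3,3,16],[0,0,0],0.5]
    - [[-6.5,7.5,20],[0,0,5],0.5]
    - [[-10,12,23],[0,0,10],0.5]
    - [[-13.5,16.5,25],[0,0,15.55],0.5]

```text
clock: 12.55
position: [0.5051, -0.1314, 0.2638]
ee_rot: [3.109, 0.45, 0.001]
force: [0.8, 0.9, -1.3]
width: 0.611
gripper_force: 40.0
```

Request:
jog_arm:
  rows:
    - [[-3.5,4.3,1],[0,0,0],0.5]
    - [[-7,8.6,1],[0,0,0],0.5]
    - [[-10.1,12.7,1],[0,0,0],0.5]
    - [[-10.1,12.7,1],[0,0,0],0.5]
    - [[-10.1,12.7,1],[0,0,0],0.5]

```text
clock: 13.18
position: [0.4051, -0.0061, 0.2728]
ee_rot: [3.109, 0.446, 0.0]
force: [0.3, -0.7, -2.5]
width: 0.607
gripper_force: 40.0
```

```bash
cat > c5.py <<'E'
from h import *
from scipy.optimize import least_squares
d=cam('wrist');s=arm.observe();print(s['position'],s['ee_rot'],s['clock'],s['force'],s['width']);np.savez('w5.npz',**d);save(d,'w5.png')
P=d['P'];h=np.array([.5095,.0348])
for z in(.092,.112,.12):
    q=(np.linalg.norm(P[...,:2]-h,axis=2)<.035)&(abs(P[...,2]-z)<.003);print(z,q.sum(),cv2.minEnclosingCircle(P[q][:,:2].astype(np.float32)) if q.sum() else'')
tcp=s['position'][:2];k=(abs(P[...,2]-s['position'][2]+.004)<.006)&(np.linalg.norm(P[...,:2]-tcp,axis=2)<.06)
p=P[k][:,:2];v=p-tcp;r=np.hypot(*v.T);A=np.degrees(np.arctan2(v[:,1],v[:,0]));tip=[]
for b in range(-80,110,3):
    q=(A>b)&(A<b+3)
    if q.any() and r[q].max()>.0455: tip.append(p[q][r[q].argmax()])
tip=np.array(tip);f=least_squares(lambda c:np.hypot(*(tip-c).T)-.049,tcp,loss='soft_l1',f_scale=.001);print('cog c',f.x,'rel tcp',f.x-tcp,len(tip),np.abs(f.fun).mean())
q=(r>.0435);hist,_=np.histogram(A[q],np.arange(-64,97,2));print(hist)
E
python3 c5.py
```

```text
[ 0.40543219 -0.00650264  0.27268319] [ 3.10983158e+00  4.44113141e-01 -3.62608980e-05] 13.225 [ 0.68312935 -0.56994206 -1.19401391] 0.6063803194545276
0.092 1491 ((0.5097864270210266, 0.03373776748776436), 0.028917888179421425)
0.112 277 ((0.509666919708252, 0.03483382612466812), 0.02088734321296215)
0.12 696 ((0.5093446969985962, 0.03488314151763916), 0.013603110797703266)
cog c [ 0.40477097 -0.00549159] rel tcp [-0.00066122  0.00101105] 32 0.00044110827097728353
[22 23 41  3  0  0  0  0  5 24 25 27 36 13  0  0  0  0  2 25 28 33 30 28
  0  0  0  0  0 28 38 36 36 21  0  0  0  0  0  0  0  0  0  0  0  0  0  0
  6 46 39 42 39 10  0  0  0  0 26 44 43 38 36  3  0  0  0  0 48 39 39 35
 30  1  0  0  0  0 60 39]
```

View pics/w5.png

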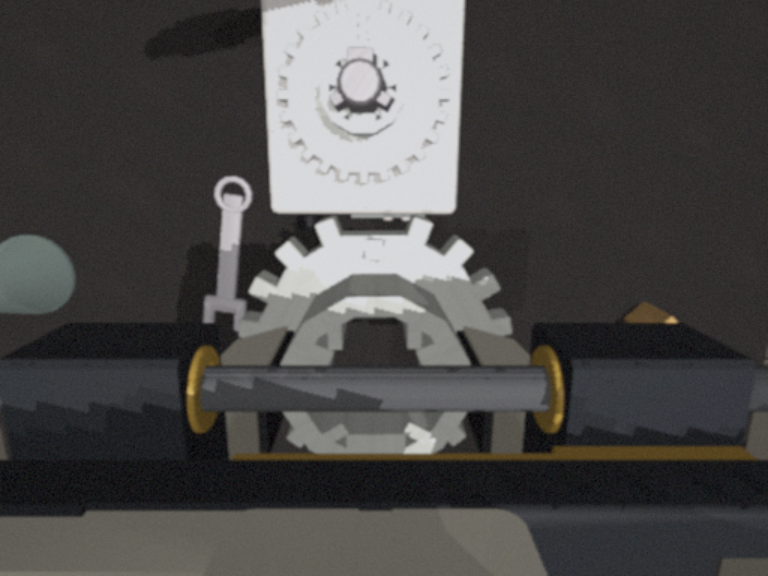

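The picture shows the big cog seated on the stand around (360,95), and the small cog held with its gap up at (372,235), aligned.

Request:
jog_arm:
  rows:
    - [[4,1.5,-1],[0,0,0],0.5]
    - [[8,3,-4],[0,0,0],0.5]
    - [[10.5,4.0,-8],[0,0,0],0.5]
    - [[10.5,4.0,-11.5],[0,0,0],0.5]
    - [[10.5,4.0,-13],[0,0,0],0.5]
    - [[10.5,4.0,-13],[0,0,0],0.5]
    - [[10.5,4.0,-13],[0,0,0],0.5]

```text
clock: 14.1
position: [0.5111, 0.0339, 0.1441]
ee_rot: [3.11, 0.444, 0.003]
force: [0.1, 0.1, -2.2]
width: 0.607
gripper_force: 40.0
```

Request:
jog_arm:
  rows:
    - [[0,0,-0.3],[0,0,0],0.5]
    - [[0,0,-0.6],[0,0,0],0.5]
    - [[0,0,-0.9],[0,0,0],0.5]
    - [[0,0,-0.9],[0,0,0],0.5]

```text
clock: 14.6
position: [0.5099, 0.0341, 0.1336]
ee_rot: [3.11, 0.445, -0.001]
force: [0.5, -0.3, -2.3]
width: 0.607
gripper_force: 40.0
```

Request:
jog_arm:
  rows:
    - [[0,0,-0.4],[0,0,0],0.5]
    - [[0,0,-0.8],[0,0,0],0.5]
    - [[0,0,-1.2],[0,0,0],0.5]
    - [[0,0,-1.6],[0,0,0],0.5]
    - [[0,0,-2.0],[0,0,0],0.5]
    - [[0,0,-2.4],[0,0,0],0.5]

```text
clock: 15.35
position: [0.5101, 0.0342, 0.1095]
ee_rot: [3.11, 0.445, -0.0]
force: [0.6, 0.7, -2.3]
width: 0.608
gripper_force: 40.0
```

Request:
jog_arm:
  rows:
    - [[0,0,-0.15],[0,0,0],0.5]
    - [[0,0,-0.15],[0,0,0],0.5]
    - [[0,0,-0.15],[0,0,0],1]
    - [[0,0,-0.15],[0,0,0],1]
    - [[0,0,-0.15],[0,0,0],1]
    - [[0,0,2],[0,0,0],1]
    - [[0,0,6],[0,0,0],1]
    - [[0,0,12],[0,0,0],1]

```text
clock: 16.35
position: [0.509, 0.0339, 0.2299]
ee_rot: [-3.11, -0.445, 0.005]
force: [1.5, 0.7, 0.1]
width: 0.996
gripper_force: 0.0
```

```bash
python3 - <<'E'
from h import *
d=cam('wrist');s=arm.observe();print(s['position'],s['ee_rot'],s['clock'],s['force'],s['width']);save(d,'w6.png')
np.savez('w6.npz',**d);P=d['P'];m=np.linalg.norm(P[...,:2]-[.5095,.0348],axis=2)<.075
for z in(.062,.104,.12,.134):
    q=m&(abs(P[...,2]-z)<.003);print(z,q.sum(),P[q].mean(0),cv2.minEnclosingCircle(P[q][:,:2].astype(np.float32)) if q.sum() else'')
d=cam('top');P=d['P'];h=np.array([.5095,.0348])
q=(P[...,2]>.185)&(P[...,2]<.215)&(np.linalg.norm(P[...,:2]-[.534,.173],axis=2)<.04);print('knob',q.sum(),P[q].mean(0))
E
```

```text
[0.51299395 0.03517366 0.23858506] [3.10969723 0.4461994  0.01389346] 16.4 [3.19765784 0.61966141 6.9426858 ] 0.9972442314471618
0.062 2432 [0.53411503 0.03872154 0.06198837] ((0.5095651745796204, 0.033985503017902374), 0.062219154089689255)
0.104 3679 [0.51738458 0.03711545 0.1039339 ] ((0.5099973082542419, 0.03502368554472923), 0.049059465527534485)
0.12 867 [0.51017212 0.03524052 0.11969645] ((0.5145103335380554, 0.036029133945703506), 0.026422875002026558)
0.134 2182 [0.50979837 0.03490222 0.13390792] ((0.5100300312042236, 0.03483328968286514), 0.028917629271745682)
knob 33 [0.53610799 0.1754902  0.20064468]
```

```bash
python3 - <<'E'
from h import *
d=dict(np.load('w6.npz'));P=d['P']
q=(P[...,2]>.199)&(P[...,2]<.207)&(np.linalg.norm(P[...,:2]-[.535,.175],axis=2)<.03);print('knob',q.sum(),cv2.minEnclosingCircle(P[q][:,:2].astype(np.float32)) if q.any() else'')
q=(P[...,2]>.15)&(P[...,2]<.19)&(np.linalg.norm(P[...,:2]-[.6,.06],axis=2)<.03);print('post',q.sum(),cv2.minEnclosingCircle(P[q&(P[...,2]>.18)][:,:2].astype(np.float32)) if q.any() else'')
C=np.array([.5095,.0348])+.095*np.array([np.cos(.2836),np.sin(.2836)]);print(C)
for t in(120,130,140,150,160,170,180,190,196.25): print(t,(C+.135*np.array([np.cos(np.radians(t)),np.sin(np.radians(t))])).round(4))
E
```

```text
knob 712 ((0.536379873752594, 0.17903892695903778), 0.008261872455477715)
post 2717 ((0.6007822751998901, 0.06111286208033562), 0.013999137096107006)
[0.60070516 0.0613823 ]
120 [0.5332 0.1783]
130 [0.5139 0.1648]
140 [0.4973 0.1482]
150 [0.4838 0.1289]
160 [0.4738 0.1076]
170 [0.4678 0.0848]
180 [0.4657 0.0614]
190 [0.4678 0.0379]
196.25 [0.4711 0.0236]
```

Request:
jog_arm:
  rows:
    - [[0,1,2],[0,0,10],1]
    - [[0.4,3,3],[0,0,20],1]
    - [[0.8,5,3],[0,0,30],1]
    - [[1.2,7,3],[0,0,40],1]
    - [[1.6,9,3],[0,0,50],1]
    - [[2,11,3],[0,0,60],1]
    - [[2.3,13,3],[0,0,70],1]
    - [[2.6,14.5,3],[0,0,80],1]

```text
clock: 17.45
position: [0.5361, 0.1801, 0.2595]
ee_rot: [-2.088, -2.347, -0.0]
force: [0.4, 0.0, -0.6]
width: 0.995
gripper_force: 0.0
```

Request:
jog_arm:
  rows:
    - [[0,0,0],[0,0,10],1]
    - [[0,0,0],[0,0,20],1]
    - [[0,0,0],[0,0,22.4],1]
    - [[0,0,0],[0,0,22.4],0.6]
    - [[0,0,0],[0,0,22.4],0.6]

```text
clock: 18.08
position: [0.5361, 0.1791, 0.2596]
ee_rot: [-1.603, -2.702, 0.0]
force: [0.5, -0.9, 0.7]
width: 0.83
gripper_force: 0.0
```

Request:
jog_arm:
  rows:
    - [[0,0,-3],[0,0,0],0.6]
    - [[0,0,-6],[0,0,0],0.6]
    - [[0,0,-7.7],[0,0,0],0.6]
    - [[0,0,-7.7],[0,0,0],0.1]
    - [[0,0,-7.7],[0,0,0],0.1]
    - [[0,0,-7.7],[0,0,0],0.1]
    - [[0,0,-7.7],[0,0,0],0.1]
    - [[0,0,-7.7],[0,0,0],0.1]
  newtons: 6

```text
clock: 19.08
position: [0.5363, 0.1792, 0.1833]
ee_rot: [1.602, 2.702, 0.001]
force: [0.4, -0.9, 3.4]
width: 0.174
gripper_force: 6.0
```

Request:
jog_arm:
  rows:
    - [[-1.9,-1.25,0],[0,0,9.7],0.1]
    - [[-3.55,-2.8,0],[0,0,19.4],0.1]
    - [[-4.95,-4.6,0],[0,0,29.1],0.1]
    - [[-6.0,-6.65,0],[0,0,38.8],0.1]
    - [[-6.65,-8.8,0],[0,0,48.5],0.1]
    - [[-7.0,-11.05,0],[0,0,58.2],0.1]
    - [[-6.9,-13.3,0],[0,0,67.9],0.1]
    - [[-6.55,-15.25,0],[0,0,76.3],0.1]

```text
clock: 20.08
position: [0.4707, 0.0261, 0.1833]
ee_rot: [-0.418, 3.113, -0.0]
force: [3.0, 2.1, -0.2]
width: 0.172
gripper_force: 6.0
```

Request:
jog_arm:
  rows:
    - [[0,0,0],[0,0,0],0.1]
    - [[0.07,-0.2,0],[0,0,1],0.1]
    - [[0.1,-0.35,0],[0,0,1],0.1]
    - [[0.15,-0.5,0],[0,0,1],0.1]
    - [[0.15,-0.5,0],[0,0,1],0.1]

```text
clock: 20.7
position: [0.4717, 0.0231, 0.1829]
ee_rot: [0.439, -3.111, -0.002]
force: [-2.7, 3.3, 4.1]
width: 0.168
gripper_force: 6.0
```

Request:
jog_arm:
  rows:
    - [[0,0,0],[0,0,0],0.6]
    - [[0,0,0],[0,0,0],0.6]
    - [[0,0,5],[0,0,0],0.6]
    - [[0,0,10],[0,0,-5],0.6]
    - [[-1,-3,12],[0,0,-15],0.6]
    - [[-2,-6,12],[0,0,-25],0.6]
    - [[-3,-10,12],[0,0,-35],0.6]
    - [[-4,-14,12],[0,0,-45],0.6]

```text
clock: 21.7
position: [0.4316, -0.1198, 0.3029]
ee_rot: [0.796, 3.039, -0.001]
force: [0.1, -1.1, -0.9]
width: 0.601
gripper_force: 0.0
```

Request:
jog_arm:
  rows:
    - [[-0.5,-2,0],[0,0,-10],0.8]
    - [[-1,-4,0],[0,0,-20],0.8]
    - [[-1.5,-6,-1],[0,0,-30],0.8]
    - [[-2,-8,-2],[0,0,-40],0.8]
    - [[-2.5,-10,-3],[0,0,-50],0.8]
    - [[-3,-12,-4],[0,0,-60],0.8]
    - [[-3.2,-14,-5],[0,0,-70],0.8]
    - [[-3.4,-15.2,-6],[0,0,-80],0.8]

```text
clock: 22.7
position: [0.3977, -0.2717, 0.2423]
ee_rot: [2.564, 1.815, -0.001]
force: [0.2, -0.6, -0.7]
width: 0.799
gripper_force: 0.0
```

Request:
jog_arm:
  rows:
    - [[0,0,0],[0,0,-9],0.8]
    - [[0,0,0],[0,0,-9],0.8]

```text
clock: 22.95
position: [0.398, -0.2705, 0.2426]
ee_rot: [-2.692, -1.619, 0.0]
force: [0.9, -0.2, 0.7]
width: 0.801
gripper_force: 0.0
```

```bash
python3 - <<'E'
from h import *
s=arm.observe();print(s['position'],s['ee_rot'],s['joints'],s['clock'],s['width']);a=s['ee_rot'];print('x yaw',2*np.degrees(np.arctan2(a[1],a[0])))
d=cam('wrist');P=d['P'];q=(P[...,2]>.042)&(P[...,2]<.05)&(np.linalg.norm(P[...,:2]-[.398,-.2705],axis=2)<.04)&(d['img'][...,0]>110)
print('block',q.sum(),cv2.minAreaRect(P[q][:,:2].astype(np.float32)) if q.any() else '')
d=cam('top');save(d,'t7.png');P=d['P'];q=(P[...,2]>.19)&(P[...,2]<.215)&(np.linalg.norm(P[...,:2]-[.471,.024],axis=2)<.04);print('knob',q.sum(),P[q].mean(0))
q=(P[...,2]>.163)&(P[...,2]<.19)&(np.linalg.norm(P[...,:2]-[.53,.04],axis=2)<.1);vx,vy,x,y=cv2.fitLine(P[q][:,:2].astype(np.float32),cv2.DIST_HUBER,0,.01,.01).ravel();print('bar yaw',np.degrees(np.arctan2(vy,vx)))
E
```

```text
[ 0.39804036 -0.27046248  0.2426349 ] [-2.69225787e+00 -1.61897934e+00  4.04493041e-04] [ 1.02400442  0.25582914 -0.65116448  1.8478214   0.1736092   1.09504032
 -0.17944039] 22.95 0.8005376783864849
x yaw -297.9591161600594
block 765 ((0.3980086147785187, -0.27050837874412537), (0.038589511066675186, 0.02371874824166298), 61.75764846801758)
knob 27 [0.471997   0.02132544 0.20311209]
bar yaw 16.573418
```

Request:
jog_arm:
  rows:
    - [[0,0,-6],[0,0,-0.3],0.8]
    - [[0,0,-12],[0,0,-0.3],0.8]
    - [[0,0,-17],[0,0,-0.3],0.8]
    - [[0,0,-20.5],[0,0,-0.3],0.8]
    - [[0,0,-22.6],[0,0,-0.3],0.8]
    - [[0,0,-22.6],[0,0,-0.3],0.8]
    - [[0,0,-22.6],[0,0,-0.3],0.2]
    - [[0,0,-22.6],[0,0,-0.3],0.2]
  newtons: 50

```text
clock: 24.05
position: [0.3989, -0.2708, 0.0179]
ee_rot: [2.695, 1.611, 0.001]
force: [0.3, 0.5, 0.2]
width: 0.63
gripper_force: 0.0
```

Request:
jog_arm:
  rows:
    - [[0,0,0],[0,0,0],0.2]
    - [[0,0,0],[0,0,0],0.2]
    - [[0,0,0],[0,0,0],0.2]
    - [[0,0,0],[0,0,0],0.2]
    - [[0,0,0],[0,0,0],0.2]

```text
clock: 24.68
position: [0.3982, -0.2704, 0.0169]
ee_rot: [2.697, 1.611, 0.0]
force: [-0.6, -0.3, 2.7]
width: 0.261
gripper_force: 49.9
```

Request:
jog_arm:
  rows:
    - [[0,0,4],[0,0,0],0.2]
    - [[0,0,10],[0,0,0],0.2]
    - [[0,3,15],[0,0,8],0.2]
    - [[0,7,19],[0,0,17],0.2]
    - [[0,12,22],[0,0,26],0.2]
    - [[0,17,24],[0,0,35],0.2]
    - [[0,22,25],[0,0,44.5],0.2]
    - [[1,27,25],[0,0,44.5],0.2]

```text
clock: 25.68
position: [0.4078, 0.0008, 0.2675]
ee_rot: [1.883, 2.512, -0.001]
force: [2.0, 0.3, -1.1]
width: 0.257
gripper_force: 49.9
```

Request:
jog_arm:
  rows:
    - [[1,5,0],[0,0,0],0.2]
    - [[3,10,0],[0,0,0],0.2]
    - [[4.5,15,0],[0,0,0],0.2]
    - [[5.7,18.9,0],[0,0,0],0.2]
    - [[5.7,18.9,0],[0,0,0],0.2]
    - [[5.7,18.9,0],[0,0,0],0.2]

```text
clock: 26.42
position: [0.4647, 0.1881, 0.2663]
ee_rot: [-1.886, -2.512, 0.002]
force: [0.2, -0.3, 0.4]
width: 0.26
gripper_force: 49.9
```

```bash
python3 - <<'E'
from h import *
s=arm.observe();print(s['position'],s['clock'],s['width'],s['force']);a=s['ee_rot'];print('x yaw',2*np.degrees(np.arctan2(a[1],a[0]))%360)
p=s['position'];h=np.array([.5095,.0348]);u=np.array([-.2798,.96]);v=np.array([.96,.2798]);print('along u',(p[:2]-h)@u,'lat',(p[:2]-h)@v)
d=cam('wrist');P=d['P'];q=(P[...,2]>p[2]+.02)&(P[...,2]<p[2]+.036)&(np.linalg.norm(P[...,:2]-p[:2],axis=2)<.04)&(d['img'][...,0].astype(int)-d['img'][...,2]>40)
print('block',q.sum(),cv2.minAreaRect(P[q][:,:2].astype(np.float32)) if q.any() else '',P[q][:,2].mean() if q.any() else'')
save(d,'w8.png')
E
```

```text
[0.46474818 0.18806802 0.26631281] 26.425 0.259515833993066 [ 0.21924793 -0.3198339   0.36954146]
x yaw 106.22145511346457
along u 0.15965885849433145 lat -7.735984913777393e-05
block 3046 ((0.45982012152671814, 0.18749283254146576), (0.033215440809726715, 0.03896888345479965), 16.646413803100586) 0.29472192438209405
```

Request:
jog_arm:
  rows:
    - [[0,0,-4],[0,0,0],0.2]
    - [[0,0,-8],[0,0,0],0.2]
    - [[0,0,-10.5],[0,0,0],0.2]
    - [[0,0,-11.2],[0,0,0],0.2]
    - [[0,0,-11.2],[0,0,0],0.2]
    - [[0.5,-1.6,-11.2],[0,0,0],0.2]
    - [[0.95,-3.2,-11.2],[0,0,0],0.2]
    - [[1.4,-4.8,-11.2],[0,0,0],0.2]

```text
clock: 27.48
position: [0.4798, 0.1388, 0.1551]
ee_rot: [1.887, 2.51, 0.0]
force: [0.8, -0.8, -0.7]
width: 0.257
gripper_force: 49.9
```

Request:
jog_arm:
  rows:
    - [[0,0,-0.15],[0,0,0],0.2]
    - [[0,0,-0.3],[0,0,0],0.2]
    - [[0,0,-0.4],[0,0,0],0.2]
    - [[0,0,-0.4],[0,0,0],0.2]

```text
clock: 27.98
position: [0.4789, 0.1413, 0.1508]
ee_rot: [-1.885, -2.513, -0.0]
force: [-1.2, -0.5, 0.1]
width: 0.256
gripper_force: 49.9
```

Request:
jog_arm:
  rows:
    - [[0,0,-0.08],[0,0,0],0.2]
    - [[0,0,-0.08],[0,0,0],0.2]
    - [[0.28,-0.96,-0.08],[0,0,0],0.2]
    - [[0.56,-1.9,-0.08],[0,0,0],0.2]
    - [[0.84,-2.9,-0.08],[0,0,0],0.2]
    - [[0.84,-2.9,-0.08],[0,0,0],0.2]

```text
clock: 28.72
position: [0.4887, 0.1108, 0.1506]
ee_rot: [1.887, 2.51, 0.002]
force: [0.6, -0.2, 6.0]
width: 0.258
gripper_force: 49.9
```

Request:
jog_arm:
  rows:
    - [[0.17,-0.58,0],[0,0,0],0.2]
    - [[0.34,-1.15,0],[0,0,0],0.2]
    - [[0.5,-1.73,0],[0,0,0],0.2]
    - [[0.67,-2.3,0],[0,0,0],0.2]
    - [[0.67,-2.3,0],[0,0,0],0.2]

```text
clock: 29.35
position: [0.4948, 0.0911, 0.151]
ee_rot: [-1.884, -2.513, -0.007]
force: [-2.5, 9.0, 7.2]
width: 0.259
gripper_force: 49.9
```

Request:
jog_arm:
  rows:
    - [[0.11,-0.38,0],[0,0,0],0.2]
    - [[0.2,-0.7,0],[0,0,0],0.2]
    - [[0.28,-0.96,0],[0,0,0],0.2]
    - [[0.28,-0.96,0],[0,0,0],0.2]

```text
clock: 29.85
position: [0.4972, 0.0829, 0.1511]
ee_rot: [-1.882, -2.513, -0.009]
force: [-4.1, 12.4, 8.5]
width: 0.262
gripper_force: 49.9
```

```bash
python3 - <<'E'
from h import *
s=arm.observe();p=s['position'];print(p,s['force'],s['width'],s['clock'])
h=np.array([.5095,.0348]);u=np.array([-.2798,.96]);print('u',(p[:2]-h)@u)
for n in('wrist','scene'):
    d=cam(n);P=d['P'];P2=P[...,:2]-h;U=P2@u;V=P2@np.array([.96,.2798])
    for nm,v0,v1 in(('sleeve',-.02,.02),('bar',.04,.07)):
        q=(abs(U)<.004)&(V>v0)&(V<v1)&(P[...,2]>.16)&(P[...,2]<.2);print(n,nm,q.sum(),np.percentile(P[q][:,2],[50,90]) if q.any() else'')
    if n=='scene': cv2.imwrite('pics/s9.png',cv2.resize(d['img'][130:260,180:350,::-1],None,fx=4,fy=4,interpolation=cv2.INTER_CUBIC))
E
```

```text
[0.49724392 0.08291925 0.15111697] [-4.07694537 12.37819377  8.46180564] 0.26242556748015905 29.85
u 0.049623733637561646
wrist sleeve 0 
wrist bar 0 
scene sleeve 25 [0.18313671 0.18463003]
scene bar 20 [0.17468088 0.1769455 ]
```

View pics/s9.png

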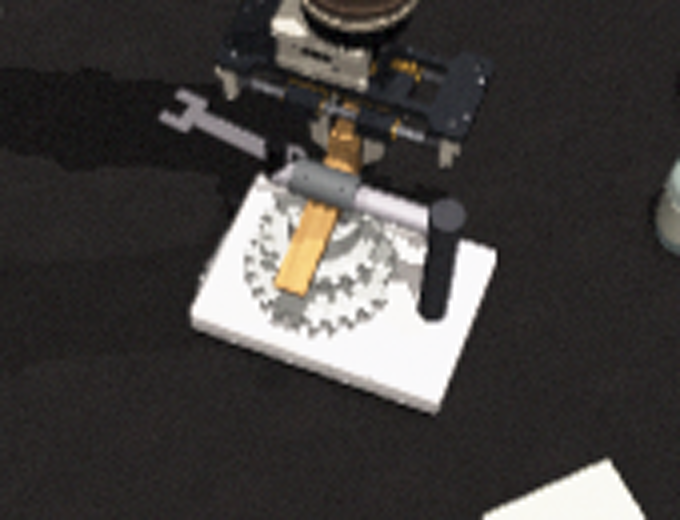

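The picture shows the wedge lying flat under the sleeve at (325,185), from the side the bar swung in from, with the bar closed. The sleeve top is about 4 to 5 mm higher than its rest height. I'll ease the load off, release and rise.

Request:
jog_arm:
  rows:
    - [[-0.08,0.28,0.06],[0,0,0],0.2]
    - [[-0.1,0.35,0.1],[0,0,0],0.2]
    - [[-0.1,0.35,0.1],[0,0,0],0.6]
    - [[-0.1,0.35,0.1],[0,0,0],0.6]
    - [[-0.1,0.35,0.1],[0,0,0],0.6]
    - [[-0.1,0.35,3],[0,0,0],0.6]
    - [[-0.1,0.35,8],[0,0,0],0.6]
    - [[-2,5,13],[0,0,0],0.6]

```text
clock: 30.95
position: [0.4804, 0.1209, 0.2751]
ee_rot: [1.894, 2.506, -0.001]
force: [0.6, 1.1, -0.1]
width: 0.597
gripper_force: 0.0
```

Request:
jog_arm:
  rows:
    - [[-1,3,2],[0,0,0],0.6]
    - [[-2,6,3],[0,0,0],0.6]
    - [[-2,6,3],[0,0,0],0.6]

```text
clock: 31.32
position: [0.4584, 0.1861, 0.3052]
ee_rot: [1.881, 2.516, 0.003]
force: [-0.2, -0.0, -0.0]
width: 0.601
gripper_force: 0.0
```

```bash
python3 - <<'E'
from h import *
s=arm.observe();print(s['position'],s['force'],s['clock'])
h=np.array([.5095,.0348]);u=np.array([-.2798,.96])
for n in('wrist','scene','top'):
    d=cam(n);P=d['P'];P2=P[...,:2]-h;U=P2@u;V=P2@np.array([.96,.2798])
    for nm,v0,v1 in(('sleeve',-.02,.02),('bar',.04,.07)):
        q=(abs(U)<.004)&(V>v0)&(V<v1)&(P[...,2]>.16)&(P[...,2]<.2);print(n,nm,q.sum(),np.percentile(P[q][:,2],[50,90]).round(4) if q.any() else'')
    q=(abs(V)<.03)&(U>.02)&(U<.1)&(P[...,2]>.172)&(P[...,2]<.19)&(d['img'][...,0].astype(int)-d['img'][...,2]>40)
    if q.sum()>8: print(n,'block top',q.sum(),'U',np.percentile(U[q],[1,99]).round(4),'V',np.percentile(V[q],[1,99]).round(4),'z',np.median(P[q][:,2]))
    if n=='scene': cv2.imwrite('pics/s10.png',cv2.resize(d['img'][130:260,180:350,::-1],None,fx=4,fy=4,interpolation=cv2.INTER_CUBIC))
E
```

```text
[0.45835347 0.18611566 0.30517119] [-0.23435312 -0.01911426 -0.01466873] 31.325
wrist sleeve 0 
wrist bar 0 
wrist block top 680 U [0.0402 0.0697] V [-0.0116  0.012 ] z 0.17981807491883467
scene sleeve 28 [0.182 0.184]
scene bar 19 [0.1741 0.177 ]
scene block top 99 U [0.0258 0.068 ] V [-0.0108  0.0132] z 0.18056733672243008
top sleeve 42 [0.1819 0.184 ]
top bar 29 [0.1737 0.1765]
top block top 123 U [0.0272 0.0662] V [-0.0108  0.0123] z 0.18098543304474846
```

View pics/s10.png

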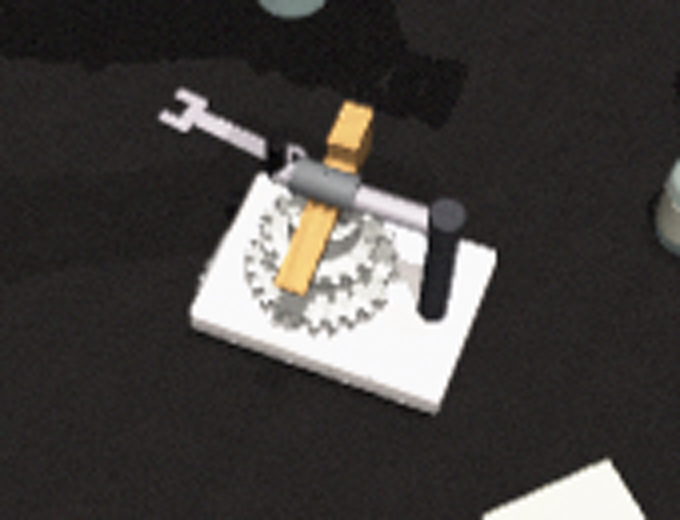

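With the gripper clear, the picture shows the wedge still flat under the sleeve, its grip block centred about 48 mm from the hub axis. The sleeve top is at 0.182 m, fully up, and the bar is closed. I'm handing it in.

```bash
python3 -c "
from cell import arm
print(arm.sign_off())"
```

```text
the job is handed in; nothing more can be done
None
```

Both cogs are home on the hub, the keeper bar is closed, and the wedge is driven in and was holding the sleeve fully up after release; I handed the job in at about 31 s, and no verdict came back.

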